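Clear the box-section offcuts into the scrap bin

TASK

Two short offcuts of square steel tube have been left on the bench, one in the open and one under the bicycle fork that is clamped in its jig. Put both into the grey scrap bin. Do not knock the fork or its jig, and leave everything else where it lies, including the long length of the same square tube.

Things in the scene. Friction and masses are not known exactly. Their poses are not given: they have to be found in the camera images.
- offcut_long: longer offcut of plain square steel tube, 130 mm long, 40 x 40 mm in section, hollow with open ends, 210 to 420 g. Origin at its middle, 20 mm above the bench; x along its length, which points roughly away from the robot (within 40 degrees). One offcut, either one, lies in the open, left or right, across from the bin; the other lies under the fork's near blade, its middle 15 to 35 mm beyond it
- offcut_short: shorter offcut of plain square steel tube, 90 mm long, 40 x 40 mm in section, hollow with open ends, 140 to 280 g. Origin at its middle, 20 mm above the bench; x along its length, which points roughly away from the robot (within 40 degrees). One offcut, either one, lies in the open, left or right, across from the bin; the other lies under the fork's near blade, its middle 15 to 35 mm beyond it
- bin: open-topped square scrap bin of grey painted steel, fixed to the bench, at the robot's left or right: 200 x 200 mm outside, 110 mm high, walls and floor 4 mm. Origin at the centre of its underside; x and y along its sides, x pointing roughly away from the robot, z up
- fork: bicycle front fork of bare steel lying level across a fixed jig, 175 mm above the bench. Origin on the bench straight below the middle of the near blade; y along the blades, x away from the robot, z up. Two 24 mm round blades run from y = -170 to 170 mm at x = 0 and x = 100 mm; then a crown at y = 210 mm and a 29 mm steerer tube to y = 410 mm at x = 50 mm
- near_blade (a point): middle of the near blade's axis, 175 mm above the bench (the blade's underside is at 163 mm). The space below is open on the robot's side; a gripper pointing straight down over the offcut there would meet this blade, so come in low from the robot's side with the tool tilted 30 to 45 degrees
- jig_post (a point): top of the jig post at the blade ends, about 170 mm above the bench: 35 x 30 mm, on a foot of 60 x 50 mm. A thin axle crosses it along the fork's x, reaching 65 mm either way, at 175 mm height. The other post (215 mm high) stands 545 mm farther along the fork's y, under the steerer tube
- stock: long length of the same 40 x 40 mm square steel tube, 320 mm long, beyond the fork; to be kept. Origin at its middle, x along its length
- tube_block: grooved wooden block, 90 x 60 x 40 mm high, on the bench below the fork, to the left (+y) of the offcut there. Origin at the centre of its underside, x along its length
- wrench: flat steel wrench, about 170 mm long and under 15 mm thick, on the bench near the robot, left of middle. Origin at the middle of its underside, x along its length
- screwdriver: screwdriver with a blue handle, 200 mm long, 26 mm thick, near the robot, right of middle. Origin on the bench near its middle, x along its length
- oil: white oil bottle, 66 mm diameter, 190 mm high, standing far right. Origin at the centre of its foot
- flux: round metal can, 76 mm diameter, 75 mm high, standing far right. Origin at the centre of its foot
Mind the look-alikes: they are no part of the job. What is shaped like the offcut_long but orange or red is not meant.

How it is judged (in metres and radians):
At the end, for the whole second after the job is handed in: both offcuts are at rest inside the scrap bin: the middle of each within the bin's walls and less than 100 mm above the bin's underside (below its rim) (x of offcut_long in the frame of bin between -0.096 and 0.096 m and y of offcut_long in the frame of bin between -0.096 and 0.096 m and z of each of offcut_long, offcut_short in the frame of bin below 0.1 m and linear speed of each of offcut_long, offcut_short below 0.02 m/s and x of offcut_short in the frame of bin between -0.096 and 0.096 m and y of offcut_short in the frame of bin between -0.096 and 0.096 m); the robot touches nothing.
It fails at once if another loose thing on the bench (stock length, wooden block, tools, bottle or can) was moved by more than 40 mm (distance of any of stock, tube_block, wrench, screwdriver, oil, flux from where it was at the start of the episode above 0.04 m).
It fails at once if the fork or its jig was knocked (a contact force over 20 N) (contact force between fork and anything else above 20 N).
It also fails if it takes over 72 s, if anything falls off the work surface, if the arm or the gripper's body presses on something with over 40 N, if the wrist force passes 120 N, or if a joint passes its speed limit or range.

ROBOT

A 7-joint arm with a two-finger parallel gripper is mounted at the origin on the work surface. World frame = base frame: x ahead of the robot, y to its left, z up, the work surface at z = 0. Lengths are in m, angles in degrees, forces in N, time in s.
With the tool pointing down it reaches from about 0.4 to 0.85 m from the base axis. Payload 10.4 kg.
Tool frame: the origin (TCP) lies on the centre line of the jaws, within the pads' length; the fingertips stand 19 mm ahead of it and the grasp point (between the pads) is the TCP; z points along the fingers, y is the line along which they close (so a half turn about z gives the same grasp; the last joint's range is limited). The gripper opens to 85 mm and grips with 20 to 120 N. Pads are 22 mm wide; open, the fingers measure 114 mm over their backs; the gripper's body (76 mm by 85 mm) begins 54 mm behind the grasp point. The pads swing forward as they close: fully open they stand 13 mm farther back than shut.
Start: joints at [-74.633, 19.034, -3.707, 83.658, 1.238, 77.344, -5.071], TCP at [0.179, 0.599, 0.226] pointing down, gripper open.
Joint ranges: [-148.97, 148.97], [-28.65, 121.19], [-84.17, 76.75], [9.2, 138.47], [-72.65, 252.65], [3.7, 117.97], [-149.18, 149.18]. Speed limits (degrees/s): [127.2, 127.2, 159.86, 159.86, 180, 180, 180].

INTERFACE

Orientations are given as [roll, pitch, yaw] about the fixed x, y, z axes, in that order (R = Rz(yaw) Ry(pitch) Rx(roll)).
In Python, from rig import env gives the robot as it stands.
- The arm moves only by the tool arm_command, never from a script. Its arguments are lists of equal length, an entry for each row: "slide": the shift along the world's x, y, z scaled (see below), a list of three; "rot": the turn, a rotation vector about the world's x, y, z scaled (see below), a list of three; "jaw": the closure, from -1 (fully open) to 1 (shut). A call has 1 to 20 rows; each row is the pose to reach, as a shift and turn from the pose commanded when the call began; what a row does not reach only later rows make up. The controller multiplies each number of a shift by 0.15 m and each number of a turn by 2 rad. A row lasts 1/10 s, in which the tool goes at most 50 mm and 8.59 degrees, less where a joint would pass 70% of its speed; a pose out of reach is approached as far as the arm can. A call with a number of a shift or a turn outside -1 to 1 is refused whole. A call with a gripper value outside its range is refused whole. The fingers move at their own pace and stop on an object; "grip_force" is the grip in N (left out, the last holds). Time passes only in rows, so rows that repeat a pose let the fingers close. It gives the time, the measured TCP pose, the force, the opening and the grip force at its end, in the units of the state.
- env.observe(): the state, without advancing time (a new reading comes with each control period).
- env.grab_frame(name): name is "side" or "top"; returns the picture (384x512x3 uint8, red, green, blue); there is no depth.
- env.calibration(name): a dict with "fx", "fy", "cx", "cy" (pixels), "world_to_cam" (4x4, takes a point from world to camera coordinates). Camera axes: x right, y down, z forward; pixel columns grow to the right and rows downward; lengths in m; the calibration is good to about 2 mm. A picture is of the moment at which its call begins. calibration takes no time and is no camera call.
- env.close_job(): hands the job in; it is judged then, once.
The state is a dict: "t": time; "q": joint angles; "qd": joint speeds; "joint_efforts": joint torques, N m; "tcp_pos": TCP position; "tool_rot": TCP orientation; "force": force on the tool from outside, world axes, zero at the start; "torque": the same for the moment, N m; "finger_gap": finger opening in m; "grip_force": force on a finger pad.
Only numpy, scipy, OpenCV 4.12 (cv2) and the standard library are available. Lean on these libraries where they do the work, as an engineer would, in place of code of your own. Each camera call takes 0.05 s, during which the arm holds its last target. There are 200 camera calls.

## Working session

There is one attempt and no reset: what is moved stays moved. The work goes in short steps, Python scripts to look and compute and a tool call to move; the robot and the scene stay as the last step left them, time stands still between calls to the robot, and variables do not carry over. Pictures are saved under pics/ and viewed, at most 10 in all, crops included, and the job is handed in when it is done.

Besides the shell and the picture viewer there is one more tool, called by a JSON object that holds its "name" and its "arguments", one argument or row to a line. arm_command: Moves the arm, as the interface text tells. Its arguments: {"type":"object","properties":{"slide":{"type":"array"},"rot":{"type":"array"},"jaw":{"type":"array"},"grip_force":{"type":"number"}},"required":["slide","rot","jaw"]}

```bash
ls; mkdir -p pics
python3 - <<'E'
from rig import env
import cv2,numpy as np
print(env.observe())
for n in("side","top"):
    f=env.grab_frame(n); cv2.imwrite(f"pics/{n}0.png",cv2.resize(f[:,:,::-1],(800,600),interpolation=cv2.INTER_CUBIC)); cv2.imwrite(f"raw_{n}.png",f[:,:,::-1])
    c=env.calibration(n); print(c)
E
```

```text
pics
{'t': 0.0, 'q': array([-74.63198736,  19.07279854,  -3.70710616,  83.70686368,
         1.23617992,  77.34275315,  -5.07055427]), 'qd': array([ 0.00385154, -0.04641502,  0.09632112,  0.02251272,  0.03460831,
       -0.02742509, -0.0303415 ]), 'joint_efforts': array([-3.07234786e-04, -6.25436211e+01,  4.87726706e-02, -3.91605771e+01,
        1.62025681e-02,  1.00611721e-02, -1.41989042e-05]), 'tcp_pos': array([0.17909829, 0.59838405, 0.2251998 ]), 'tool_rot': array([-1.79917402e+02,  2.43926995e-03,  1.63338208e+02]), 'force': array([ 0.02347998, -0.13174048, -0.1478922 ]), 'torque': array([-0.01836006, -0.01507317, -0.04258499]), 'grip_force': 0.0, 'finger_gap': 0.08597954429223217}
{'fx': 347.10069404902373, 'fy': 347.10069404902373, 'cx': 259.556722801055, 'cy': 189.46575057426801, 'world_to_cam': array([[ 0.79315263, -0.6090149 ,  0.00312406, -0.42094097],
       [-0.45841343, -0.60037772, -0.65528903,  0.36327312],
       [ 0.4009564 ,  0.51831211, -0.75537178,  0.98906254],
       [ 0.        ,  0.        ,  0.        ,  1.        ]])}
{'fx': 500.15227168096175, 'fy': 500.15227168096175, 'cx': 246.2574210734134, 'cy': 188.82636931634548, 'world_to_cam': array([[ 0.01791712, -0.99970968, -0.01610989,  0.03988846],
       [-0.99778606, -0.01684589, -0.0643365 ,  0.5506844 ],
       [ 0.06404644,  0.01722694, -0.99779822,  1.81796822],
       [ 0.        ,  0.        ,  0.        ,  1.        ]])}
```

View pics/top0.png

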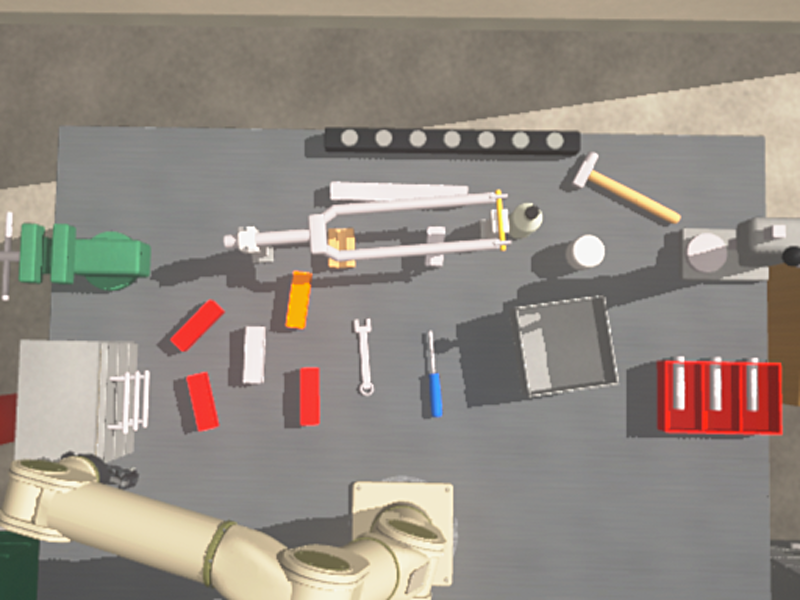

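View pics/side0.png

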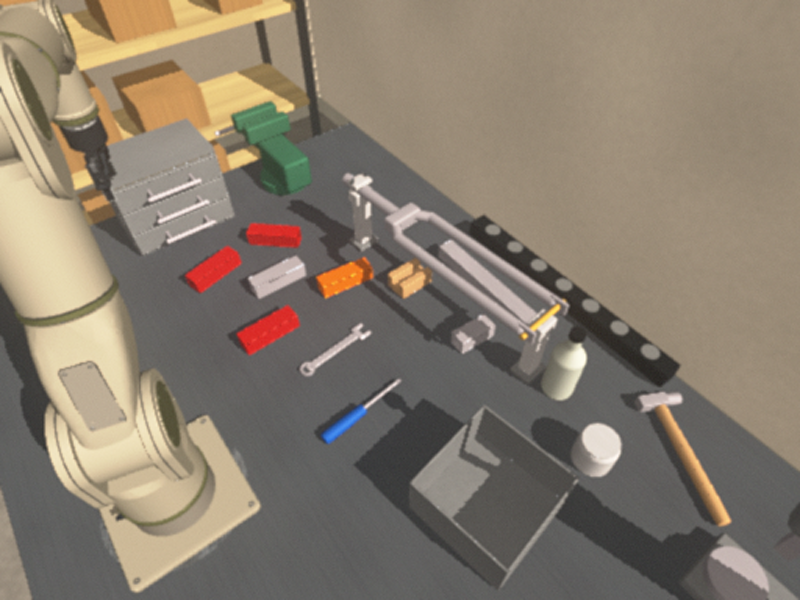

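The top view shows the long offcut in the open at about (254,355), the short one under the near blade at (435,246), the bin at (567,345), and the wooden block at (341,247). The side view agrees, with the offcuts at (277,277) and (472,333).

```bash
cat > h.py <<'E'
import numpy as np,cv2
from rig import env
def ray(n,uv,z):
    c=env.calibration(n);T=c["world_to_cam"];R=T[:3,:3];o=-R.T@T[:3,3]
    d=R.T@np.array([(uv[0]-c["cx"])/c["fx"],(uv[1]-c["cy"])/c["fy"],1.]);return o+d*(z-o[2])/d[2]
def proj(n,p):
    c=env.calibration(n);T=c["world_to_cam"];q=T[:3,:3]@np.array(p)+T[:3,3];return np.array([c["fx"]*q[0]/q[2]+c["cx"],c["fy"]*q[1]/q[2]+c["cy"]])
E
python3 - <<'E'
from h import *
np.set_printoptions(precision=4,suppress=True)
s=1.5625
im=cv2.imread("raw_top.png");hsv=cv2.cvtColor(im,cv2.COLOR_BGR2HSV)
m=((hsv[...,1]<50)&(hsv[...,2]>150)).astype(np.uint8)
mm=np.zeros_like(m);mm[200:255,150:175]=m[200:255,150:175]
cs,_=cv2.findContours(mm,0,2);c=max(cs,key=cv2.contourArea)
b=cv2.boxPoints(cv2.minAreaRect(c));print("long px",b);P=np.array([ray("top",x,.04)for x in b]);print(P,P.mean(0),[np.linalg.norm(P[i]-P[i-1])for i in range(4)])
for nm,pts,z in(("bin",[(516,306),(604,296),(618,383),(530,397)],.11),("blade",[(330,255),(500,243)],.175),("axle",[(498,192),(503,248)],.175),("block",[(330,228),(355,228),(355,266),(330,268)],.04),("short",[(429,228),(445,228),(443,265),(426,264)],.04),("wrench",[(362,320),(367,392)],.01),("screw",[(430,332),(436,414)],.013)):
    P=np.array([ray("top",(u/s,v/s),z)for u,v in pts]);print(nm,P[:,:2].tolist() if 0 else P[:,:2],P.mean(0)[:2])
a=im[130:185,250:340];a=cv2.resize(a,None,fx=8,fy=8,interpolation=2)
b=cv2.imread("raw_side.png")[190:235,275:345];b=cv2.resize(b,None,fx=8,fy=8,interpolation=2)
cv2.imwrite("pics/c1.png",cv2.resize(a,(720,440))[:, :]);cv2.imwrite("pics/c2.png",b)
E
```

```text
long px [[154.6981 244.9434]
 [156.3227 207.5792]
 [170.5132 208.1962]
 [168.8887 245.5604]]
[[0.3399 0.3761 0.04  ]
 [0.4748 0.3742 0.04  ]
 [0.4735 0.3225 0.04  ]
 [0.3386 0.3247 0.04  ]] [0.4067 0.3494 0.04  ] [np.float64(0.05145147706021865), np.float64(0.13496222298705055), np.float64(0.05169740083717173), np.float64(0.13488737174381654)]
bin [[ 0.5245 -0.2443]
 [ 0.5501 -0.4391]
 [ 0.3584 -0.4698]
 [ 0.324  -0.2766]] [ 0.4393 -0.3575]
blade [[ 0.6244  0.1665]
 [ 0.6562 -0.1992]] [ 0.6403 -0.0164]
axle [[ 0.7671 -0.194 ]
 [ 0.6455 -0.2057]] [ 0.7063 -0.1999]
block [[0.7033 0.1799]
 [0.7042 0.1214]
 [0.6151 0.1196]
 [0.6094 0.1778]] [0.658  0.1497]
short [[ 0.7069 -0.0512]
 [ 0.7075 -0.0885]
 [ 0.6207 -0.085 ]
 [ 0.6224 -0.0455]] [ 0.6644 -0.0675]
wrench [[0.4906 0.1022]
 [0.3222 0.0872]] [0.4064 0.0947]
screw [[ 0.4651 -0.0581]
 [ 0.2745 -0.0748]] [ 0.3698 -0.0665]
```

View pics/c1.png

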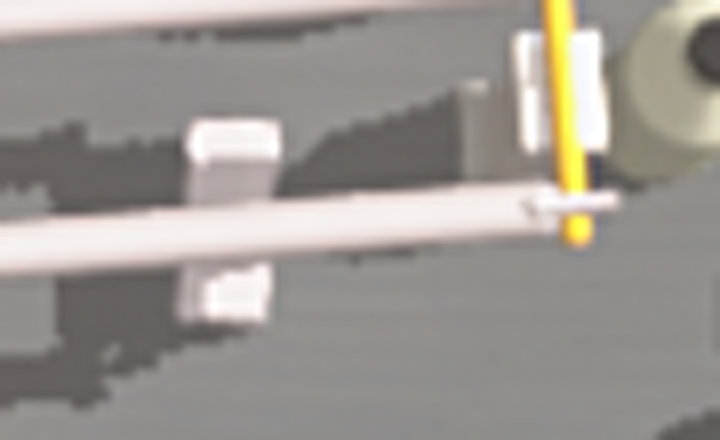

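View pics/c2.png

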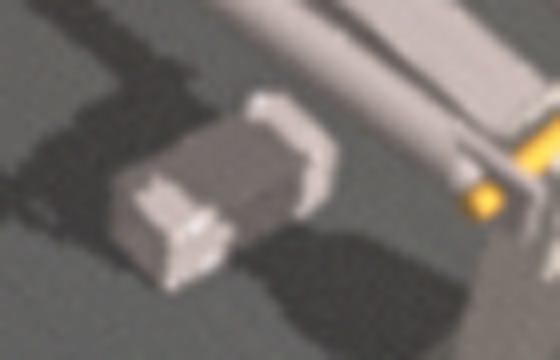

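The crops show the short offcut's top face running from (187,120)–(283,122) at the far end to about row 312 at the near end. It lies under the blade, with shadow across its middle. I'll check both offcuts against the side view.

Run:
```python
from h import *
np.set_printoptions(precision=4,suppress=True)
P=np.array([ray("top",(250+u/8,130+v/8),.04) for u,v in((187,120),(283,122),(270,312),(178,312))]);print("short",P,P.mean(0))
o=cv2.imread("raw_side.png")
def box(c,yaw,L,col):
    a=np.radians(yaw);x=np.array([np.cos(a),np.sin(a)]);y=np.array([-x[1],x[0]])
    pts=[proj("side",[*(np.array(c)+i*x*L/2+j*y*.02),.04]) for i,j in((1,1),(1,-1),(-1,-1),(-1,1))]
    return pts
S=4
big=cv2.resize(o[150:240,145:345],None,fx=S,fy=S,interpolation=2)
for c,yaw,L in(((.406,.354),-1,.13),(P.mean(0)[:2],-3,.09)):
    q=(np.array(box(c,yaw,L,0))-[145,150]+.5)*S; cv2.polylines(big,[q.astype(int)],True,(0,255,0),1)
cv2.imwrite("pics/ov.png",big)
```

```text
short [[ 0.7102 -0.0469  0.04  ]
 [ 0.7099 -0.0906  0.04  ]
 [ 0.6229 -0.0858  0.04  ]
 [ 0.6223 -0.0441  0.04  ]] [ 0.6663 -0.0668  0.04  ]
```

View pics/ov.png

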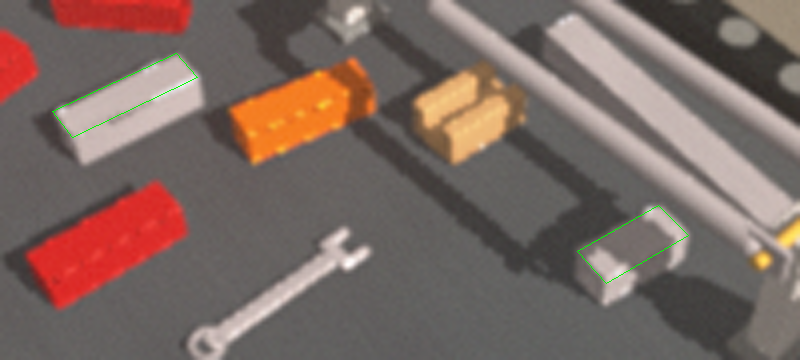

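{"name": "arm_command", "arguments": {
  "slide": [
    [0.33,-0.33,0],
    [0.67,-0.67,0],
    [1,-1,0],
    [1,-1,0]
  ],
  "rot": [
    [0,0,0.05],
    [0,0,0.1],
    [0,0,0.14],
    [0,0,0.14]
  ],
  "jaw": [-1,-1,-1,-1]
}}

```text
t: 0.5
tcp_pos: [0.3217, 0.4556, 0.2257]
tool_rot: [-180.0, -0.0, 179.6]
force: [2.0, -0.1, 0.1]
finger_gap: 0.086
grip_force: 0.0
```

The side overlay fits both offcuts to within a few mm, so I'll go ahead and grasp the long one.

{"name": "arm_command", "arguments": {
  "slide": [
    [0.26,-0.32,-0.1],
    [0.51,-0.63,-0.3],
    [0.51,-0.63,-0.55],
    [0.51,-0.63,-0.8],
    [0.51,-0.63,-0.8]
  ],
  "rot": [
    [0,0,-0.02],
    [0,0,-0.02],
    [0,0,-0.02],
    [0,0,-0.02],
    [0,0,-0.02]
  ],
  "jaw": [-1,-1,-1,-1,-1]
}}

```text
t: 1.0
tcp_pos: [0.395, 0.359, 0.1008]
tool_rot: [-179.6, -0.3, 177.0]
force: [-0.6, -1.0, 0.9]
finger_gap: 0.0853
grip_force: 0.0
```

{"name": "arm_command", "arguments": {
  "slide": [
    [0,0,-0.2],
    [0,0,-0.4],
    [0,0,-0.5],
    [0,0,-0.5],
    [0,0,-0.5],
    [0,0,-0.5],
    [0,0,-0.5],
    [0,0,-0.5],
    [0,0,-0.5],
    [0,0,-0.5]
  ],
  "rot": [
    [0,0,0],
    [0,0,0],
    [0,0,0],
    [0,0,0],
    [0,0,0],
    [0,0,0],
    [0,0,0],
    [0,0,0],
    [0,0,0],
    [0,0,0]
  ],
  "jaw": [-1,-1,-1,-1,1,1,1,1,1,1],
  "grip_force": 60
}}

```text
t: 2.0
tcp_pos: [0.3986, 0.3559, 0.0365]
tool_rot: [-179.4, -0.1, 176.8]
force: [-23.9, -43.0, 87.1]
finger_gap: 0.0006
grip_force: 40.6
```

Run:
```python
from h import *
print(env.observe())
a=env.grab_frame("top")[190:270,130:210,::-1];b=env.grab_frame("side")[110:230,110:230,::-1]
cv2.imwrite("pics/l1.png",np.hstack([cv2.resize(a,(400,400),interpolation=2),cv2.resize(b,(400,400),interpolation=2)]))
```

```text
{'t': 2.0, 'q': array([-51.05874132,  18.94641088,   4.85603067, 108.62142893,
        -1.6206603 ,  53.00985324,  41.31982242]), 'qd': array([ 0.15106549, -0.75516563,  0.0113873 , -0.16842646, -0.80234133,
        0.36728973,  0.13524809]), 'joint_efforts': array([-10.74387878, -17.0618391 ,  -9.6631515 , -30.20257115,
        -4.20899615, -18.53367448,   0.09325863]), 'tcp_pos': array([0.39860887, 0.3559226 , 0.03652061]), 'tool_rot': array([-1.79434730e+02, -1.11953747e-01,  1.76796022e+02]), 'force': array([-23.8790826 , -43.02908654,  87.09989533]), 'torque': array([-10.39302156,   5.59314053,  -0.0672573 ]), 'grip_force': 40.5889807982021, 'finger_gap': 0.0005918956633978061}
```

View pics/l1.png

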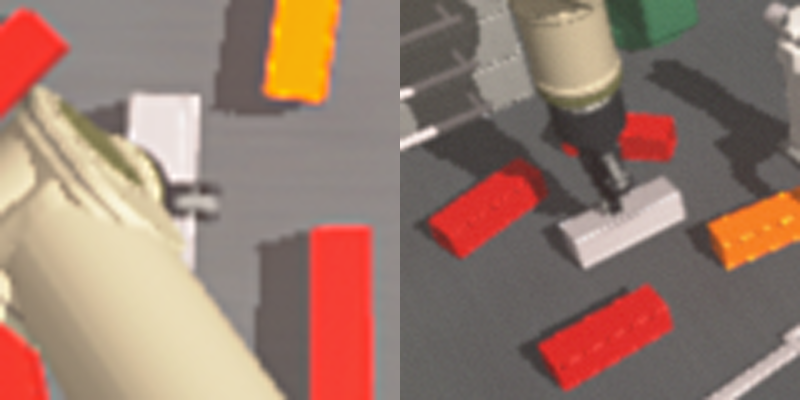

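The fingers have closed fully instead of stopping on the tube, and they're pressing. I'll lift clear and look again.

{"name": "arm_command", "arguments": {
  "slide": [
    [0,0,0.2],
    [0,0,0.4],
    [0,0,0.6],
    [0,0,0.6],
    [0,0,0.6],
    [0,0,0.6]
  ],
  "rot": [
    [0,0,0],
    [0,0,0],
    [0,0,0],
    [0,0,0],
    [0,0,0],
    [0,0,0]
  ],
  "jaw": [1,1,1,1,1,1]
}}

```text
t: 2.7
tcp_pos: [0.3967, 0.3625, 0.1204]
tool_rot: [-180.0, -0.0, 177.1]
force: [-0.5, 0.1, 0.0]
finger_gap: 0.0003
grip_force: 0.0
```

Run:
```python
from h import *
s=env.observe();print(s["tcp_pos"],s["tool_rot"],s["force"],s["torque"],s["finger_gap"])
for z in(.04,.0175):print(z,proj("side",[.3986,.356,z]),proj("top",[.3986,.356,z]))
p=s["tcp_pos"]
for d in(0,-.019):print("tip now",(proj("side",p+[0,0,d])-110)*400/120+[400,0],(proj("top",p+[0,0,d])-[130,190])*5)
a=env.grab_frame("top")[190:270,130:210,::-1];b=env.grab_frame("side")[110:230,110:230,::-1]
cv2.imwrite("pics/l2.png",np.hstack([cv2.resize(a,(400,400),interpolation=2),cv2.resize(b,(400,400),interpolation=2)]))
```

```text
[0.39672139 0.36251165 0.12042949] [-1.79959107e+02 -4.18451028e-02  1.77091025e+02] [-0.45192296  0.12565161  0.04055774] [ 0.01140724 -0.00851976  0.02293509] 0.00026972940661511427
0.04 [173.93278888 173.64564961] [160.71782779 228.73320933]
0.0175 [175.01661869 177.72578589] [161.86493553 228.63937471]
tip now [594.94682116 157.8801409 ] [122.40533518 197.99551831]
tip now [598.35180251 170.53767824] [127.81881318 197.53340462]
```

View pics/l2.png

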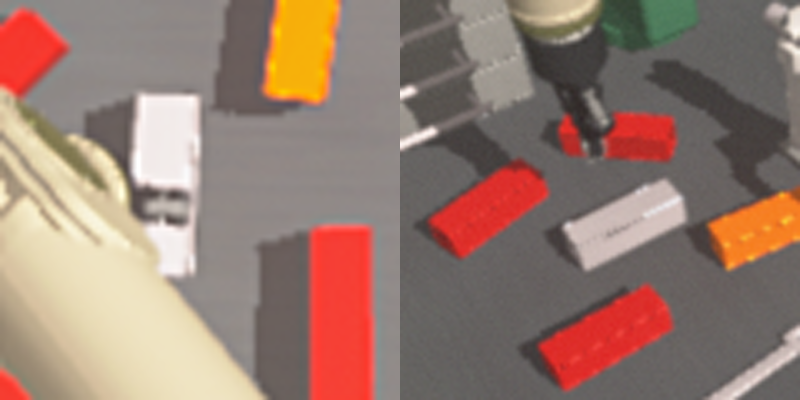

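Measured and commanded xy differ by about 9 mm, because I had exceeded 50 mm per row. In both pictures the closed tips appear at the TCP rather than 19 mm ahead, so the open pads passed above the tube. I'll open, recentre and go lower, which is still safe with the fingers open if the stated 19 mm is right.

{"name": "arm_command", "arguments": {
  "slide": [
    [0.06,-0.07,0],
    [0.06,-0.07,0],
    [0.06,-0.07,0],
    [0.06,-0.07,0],
    [0.06,-0.07,-0.2],
    [0.06,-0.07,-0.4],
    [0.06,-0.07,-0.55],
    [0.06,-0.07,-0.63],
    [0.06,-0.07,-0.71],
    [0.06,-0.07,-0.71]
  ],
  "rot": [
    [0,0,0],
    [0,0,0],
    [0,0,0],
    [0,0,0],
    [0,0,0],
    [0,0,0],
    [0,0,0],
    [0,0,0],
    [0,0,0],
    [0,0,0]
  ],
  "jaw": [-1,-1,-1,-1,-1,-1,-1,-1,-1,-1]
}}

```text
t: 3.8
tcp_pos: [0.4056, 0.3521, 0.0136]
tool_rot: [-179.9, -0.1, 177.1]
force: [0.7, -0.0, 0.4]
finger_gap: 0.0852
grip_force: 0.0
```

{"name": "arm_command", "arguments": {
  "slide": [
    [0,0,0],
    [0,0,0],
    [0,0,0]
  ],
  "rot": [
    [0,0,0],
    [0,0,0],
    [0,0,0]
  ],
  "jaw": [-0.4,-0.3,-0.2]
}}

```text
t: 4.1
tcp_pos: [0.4066, 0.3528, 0.0154]
tool_rot: [179.9, 0.1, 177.1]
force: [0.0, -0.6, -0.1]
finger_gap: 0.0515
grip_force: 0.0
```

{"name": "arm_command", "arguments": {
  "slide": [
    [0,0,0],
    [0,0,0],
    [0,0,0],
    [0,0,0],
    [0,0,0]
  ],
  "rot": [
    [0,0,0],
    [0,0,0],
    [0,0,0],
    [0,0,0],
    [0,0,0]
  ],
  "jaw": [0.2,0.3,0.4,0.4,0.4]
}}

```text
t: 4.6
tcp_pos: [0.4066, 0.3529, 0.0156]
tool_rot: [179.9, 0.1, 177.1]
force: [-1.7, -0.7, 7.6]
finger_gap: 0.0386
grip_force: 60.3
```

Gripped: the gap is 39 mm at 60 N. Now lift and carry.

{"name": "arm_command", "arguments": {
  "slide": [
    [0,0,0.1],
    [0,0,0.25],
    [0,0,0.5],
    [0,0,0.75],
    [0,0,1],
    [0,0,1],
    [0,0,1]
  ],
  "rot": [
    [0,0,0],
    [0,0,0],
    [0,0,0],
    [0,0,0],
    [0,0,0],
    [0,0,0],
    [0,0,0]
  ],
  "jaw": [0.6,0.6,0.6,0.6,0.6,0.6,0.6],
  "grip_force": 80
}}

```text
t: 5.3
tcp_pos: [0.4061, 0.3524, 0.1648]
tool_rot: [179.9, 0.0, 177.1]
force: [-1.0, -1.2, -3.5]
finger_gap: 0.0382
grip_force: 82.7
```

{"name": "arm_command", "arguments": {
  "slide": [
    [0,-0.2,0.2],
    [0,-0.4,0.3],
    [0,-0.6,0.3],
    [0,-0.8,0.3],
    [0,-1,0.3],
    [0,-1,0.3]
  ],
  "rot": [
    [0,0,-0.03],
    [0,0,-0.06],
    [0,0,-0.09],
    [0,0,-0.12],
    [0,0,-0.14],
    [0,0,-0.14]
  ],
  "jaw": [0.6,0.6,0.6,0.6,0.6,0.6]
}}

```text
t: 5.9
tcp_pos: [0.4058, 0.1979, 0.2079]
tool_rot: [-179.8, -0.1, 160.7]
force: [0.1, 0.8, -3.5]
finger_gap: 0.0383
grip_force: 82.5
```

{"name": "arm_command", "arguments": {
  "slide": [
    [0,-0.2,0],
    [0,-0.4,0],
    [0,-0.6,0],
    [0,-0.8,0],
    [0,-1,0],
    [0,-1,0]
  ],
  "rot": [
    [0,0,-0.03],
    [0,0,-0.06],
    [0,0,-0.09],
    [0,0,-0.12],
    [0,0,-0.15],
    [0,0,-0.15]
  ],
  "jaw": [0.6,0.6,0.6,0.6,0.6,0.6]
}}

```text
t: 6.5
tcp_pos: [0.4056, 0.0478, 0.2088]
tool_rot: [-179.9, -0.0, 143.3]
force: [0.6, 1.0, -3.4]
finger_gap: 0.0387
grip_force: 82.6
```

{"name": "arm_command", "arguments": {
  "slide": [
    [0,-0.2,0],
    [0,-0.4,0],
    [0,-0.6,0],
    [0,-0.8,0],
    [0,-1,0],
    [0,-1,0]
  ],
  "rot": [
    [0,0,-0.03],
    [0,0,-0.06],
    [0,0,-0.09],
    [0,0,-0.12],
    [0,0,-0.14],
    [0,0,-0.14]
  ],
  "jaw": [0.6,0.6,0.6,0.6,0.6,0.6]
}}

```text
t: 7.1
tcp_pos: [0.4052, -0.1015, 0.209]
tool_rot: [-179.9, -0.0, 127.4]
force: [-0.1, 0.7, -4.1]
finger_gap: 0.0386
grip_force: 82.6
```

{"name": "arm_command", "arguments": {
  "slide": [
    [0,-0.2,0],
    [0,-0.4,0],
    [0,-0.6,0],
    [0,-0.8,0],
    [0,-1,0],
    [0,-1,0]
  ],
  "rot": [
    [0,0,-0.03],
    [0,0,-0.06],
    [0,0,-0.09],
    [0,0,-0.12],
    [0,0,-0.14],
    [0,0,-0.14]
  ],
  "jaw": [0.6,0.6,0.6,0.6,0.6,0.6]
}}

```text
t: 7.7
tcp_pos: [0.4049, -0.2511, 0.2091]
tool_rot: [-179.9, 0.1, 111.4]
force: [-0.0, 0.2, -3.7]
finger_gap: 0.0383
grip_force: 82.5
```

{"name": "arm_command", "arguments": {
  "slide": [
    [0,-0.2,0],
    [0,-0.4,0],
    [0.01,-0.6,0],
    [0.02,-0.73,0],
    [0.02,-0.73,0],
    [0.02,-0.73,0]
  ],
  "rot": [
    [0,0,-0.03],
    [0,0,-0.06],
    [0,0,-0.09],
    [0,0,-0.11],
    [0,0,-0.11],
    [0,0,-0.11]
  ],
  "jaw": [0.6,0.6,0.6,0.6,0.6,0.6]
}}

```text
t: 8.3
tcp_pos: [0.4089, -0.3564, 0.2087]
tool_rot: [-179.9, -0.1, 99.2]
force: [-1.5, 0.4, -4.0]
finger_gap: 0.0385
grip_force: 82.5
```

{"name": "arm_command", "arguments": {
  "slide": [
    [0,0,-0.2],
    [0,0,-0.4],
    [0,0,-0.6],
    [0,0,-0.8],
    [0,0,-0.9],
    [0,0,-1],
    [0,0,-1],
    [0,0,-1],
    [0,0,-1],
    [0,0,-1],
    [0,0,-1],
    [0,0,-0.8],
    [0,0,-0.5],
    [0,0,-0.2],
    [0,0,0],
    [0,0,0]
  ],
  "rot": [
    [0,0,0],
    [0,0,0],
    [0,0,0],
    [0,0,0],
    [0,0,0],
    [0,0,0],
    [0,0,0],
    [0,0,0],
    [0,0,0],
    [0,0,0],
    [0,0,0],
    [0,0,0],
    [0,0,0],
    [0,0,0],
    [0,0,0],
    [0,0,0]
  ],
  "jaw": [0.6,0.6,0.6,0.6,0.6,0.6,0.6,-0.35,-0.35,-0.35,-0.35,-0.35,-0.35,-0.35,-0.35,-0.35]
}}

```text
t: 9.9
tcp_pos: [0.4107, -0.3588, 0.214]
tool_rot: [179.6, 0.2, 99.1]
force: [-0.3, -0.5, -0.8]
finger_gap: 0.0581
grip_force: 0.0
```

Run:
```python
from h import *
a=env.grab_frame("top")[170:270,310:410,::-1];b=env.grab_frame("side")[200:380,240:420,::-1]
cv2.imwrite("pics/b1.png",np.hstack([cv2.resize(a,(400,400),interpolation=2),cv2.resize(b,(400,400),interpolation=2)]))
```

```text
(no output)
```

View pics/b1.png

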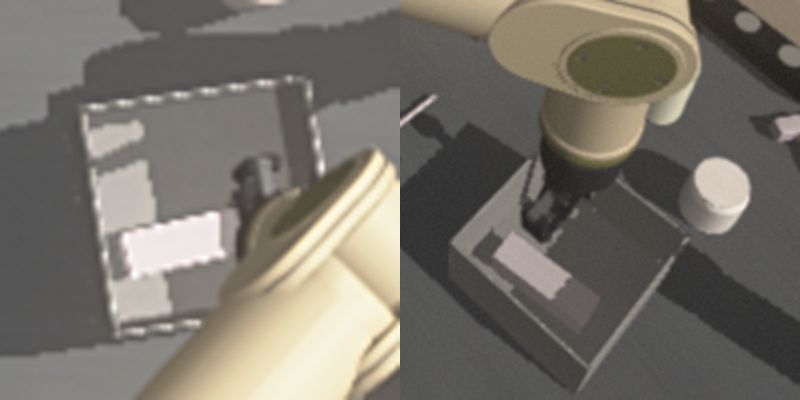

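The long offcut lies flat in the bin, on the near side (left crop, about (175,245)). Now the short one: swing back, turn the tool and then tilt it.

{"name": "arm_command", "arguments": {
  "slide": [
    [0,0.2,0],
    [0,0.4,0],
    [0,0.6,0],
    [0,0.8,0],
    [0,1,0],
    [0,1,0]
  ],
  "rot": [
    [0,0,0.07],
    [0,0,0.14],
    [0,0,0.21],
    [0,0,0.28],
    [0,0,0.34],
    [0,0,0.34]
  ],
  "jaw": [-0.4,-0.4,-0.4,-0.4,-0.4,-0.4]
}}

```text
t: 10.6
tcp_pos: [0.4089, -0.2031, 0.2082]
tool_rot: [180.0, -0.1, 138.7]
force: [0.2, 0.6, -0.0]
finger_gap: 0.0601
grip_force: 0.0
```

{"name": "arm_command", "arguments": {
  "slide": [
    [0.05,0.2,0],
    [0.1,0.4,0],
    [0.15,0.6,0],
    [0.2,0.8,0],
    [0.25,0.97,0],
    [0.25,0.97,0]
  ],
  "rot": [
    [0,0,0.07],
    [0,0,0.14],
    [0,0,0.21],
    [0,0,0.28],
    [0,0,0.34],
    [0,0,0.34]
  ],
  "jaw": [-0.6,-0.6,-0.6,-0.6,-0.6,-0.6]
}}

```text
t: 11.2
tcp_pos: [0.4467, -0.0585, 0.2083]
tool_rot: [-180.0, -0.1, 177.5]
force: [-0.6, -0.8, 0.9]
finger_gap: 0.0683
grip_force: 0.0
```

{"name": "arm_command", "arguments": {
  "slide": [
    [0,0,0],
    [0,0,0],
    [0,0,0],
    [0,0,0],
    [0,0,0],
    [0,0,0],
    [0,0,0]
  ],
  "rot": [
    [0,-0.07,0],
    [0,-0.14,0],
    [0,-0.21,0],
    [0,-0.28,0],
    [0,-0.35,0],
    [0,-0.35,0],
    [0,-0.35,0]
  ],
  "jaw": [-0.6,-0.6,-0.6,-0.6,-0.6,-0.6,-0.6]
}}

```text
t: 11.9
tcp_pos: [0.4456, -0.0503, 0.216]
tool_rot: [175.8, 34.3, 176.8]
force: [-0.9, 0.4, 0.6]
finger_gap: 0.0684
grip_force: 0.0
```

Run:
```python
from h import *
from scipy.spatial.transform import Rotation as R
s=env.observe();print(s["tcp_pos"],s["tool_rot"],s["q"],s["finger_gap"]);print(R.from_euler("xyz",s["tool_rot"],degrees=True).as_matrix())
```

```text
[ 0.44562522 -0.05032874  0.21598536] [175.80699556  34.31080374 176.83146218] [  7.48673221 -28.17250878  -2.30157105 136.10923425 -10.33135388
  38.28458091  99.42890352] 0.06841619272876859
[[-0.8247293   0.0139739   0.56535503]
 [ 0.04565525  0.99807682  0.04193153]
 [-0.56368181  0.06039359 -0.82378118]]
```

{"name": "arm_command", "arguments": {
  "slide": [
    [0.1,0,-0.1],
    [0.2,0,-0.3],
    [0.3,-0.05,-0.5],
    [0.38,-0.09,-0.7],
    [0.38,-0.09,-0.8],
    [0.38,-0.09,-0.8],
    [0.38,-0.09,-0.8]
  ],
  "rot": [
    [0,0,0],
    [0,0,0],
    [0,0,0],
    [0,0,0],
    [0,0,0],
    [0,0,0],
    [0,0,0]
  ],
  "jaw": [-0.6,-0.6,-0.6,-0.6,-0.6,-0.6,-0.6]
}}

```text
t: 12.6
tcp_pos: [0.5025, -0.0636, 0.0963]
tool_rot: [175.8, 34.2, 176.9]
force: [0.4, -0.1, 1.1]
finger_gap: 0.0685
grip_force: 0.0
```

Run:
```python
from h import *
from scipy.spatial.transform import Rotation as R
s=env.observe();print(s["tcp_pos"],s["tool_rot"],s["q"],s["finger_gap"]);A=R.from_euler("xyz",s["tool_rot"],degrees=True);print(A.as_matrix())
t=np.radians(38);th=np.radians(-3);z=np.array([np.sin(t)*np.cos(th),np.sin(t)*np.sin(th),-np.cos(t)]);y=np.array([-np.sin(th),np.cos(th),0])
B=R.from_matrix(np.array([np.cross(y,z),y,z]).T);print("rot units",(B*A.inv()).as_rotvec()/2)
```

```text
[ 0.50254209 -0.06355164  0.09633928] [175.84951112  34.18980034 176.91513243] [  2.99841552  -7.78633707   2.90395714 138.33554616 -19.47396843
  16.36190652 111.2819466 ] 0.06850897711357053
[[-0.82598197  0.013062    0.56354518]
 [ 0.0445148   0.99812082  0.04211015]
 [-0.56193613  0.05986832 -0.82501125]]
rot units [-0.03099515 -0.03163505 -0.0206018 ]
```

{"name": "arm_command", "arguments": {
  "slide": [
    [0.2,0,0],
    [0.39,0,0],
    [0.39,0,0],
    [0.39,0,0],
    [0.39,0,0],
    [0.39,0,0]
  ],
  "rot": [
    [0,0,0],
    [0,0,0],
    [-0.03,-0.03,-0.02],
    [-0.03,-0.03,-0.02],
    [-0.03,-0.03,-0.02],
    [-0.03,-0.03,-0.02]
  ],
  "jaw": [-0.6,-0.6,-0.6,-0.6,-0.6,-0.6]
}}

```text
t: 13.2
tcp_pos: [0.5616, -0.0629, 0.0978]
tool_rot: [179.9, 38.0, 177.1]
force: [-0.5, 0.4, 0.6]
finger_gap: 0.0683
grip_force: 0.0
```

{"name": "arm_command", "arguments": {
  "slide": [
    [0,0,-0.1],
    [0,0,-0.2],
    [0,0,-0.3],
    [0,0,-0.4],
    [0,0,-0.4],
    [0,0,-0.4]
  ],
  "rot": [
    [0,0,0],
    [0,0,0],
    [0,0,0],
    [0,0,0],
    [0,0,0],
    [0,0,0]
  ],
  "jaw": [-0.6,-0.6,-0.6,-0.6,-0.6,-0.6]
}}

```text
t: 13.8
tcp_pos: [0.5592, -0.0696, 0.0457]
tool_rot: [-178.8, 37.2, 177.4]
force: [-0.6, -0.5, -0.1]
finger_gap: 0.0683
grip_force: 0.0
```

Run:
```python
from h import *
from scipy.spatial.transform import Rotation as R
s=env.observe();print(s["tcp_pos"],s["tool_rot"],s["q"],s["finger_gap"]);print(R.from_euler("xyz",s["tool_rot"],degrees=True).as_matrix())
p=s["tcp_pos"]
for n in("top","side"):
    for d in(0,):print(n,proj(n,p))
a=env.grab_frame("top")[120:200,240:320,::-1];b=env.grab_frame("side")[150:250,250:350,::-1]
cv2.imwrite("pics/s1.png",np.hstack([cv2.resize(a,(400,400),interpolation=2),cv2.resize(b,(400,400),interpolation=2)]))
```

```text
[ 0.55923253 -0.06963426  0.04572079] [-178.81871941   37.21886975  177.43248261] [ 19.94835578   6.48214082 -19.02206322 134.79071107  64.24644656
   4.20279126  25.87324946] 0.06827424197946992
[[-0.79553134  0.05724428  0.60320227]
 [ 0.03567294  0.99822521 -0.04768508]
 [-0.60486141 -0.01641698 -0.79616151]]
top [279.13629086 186.31352309]
side [279.35215071 225.54086743]
```

View pics/s1.png

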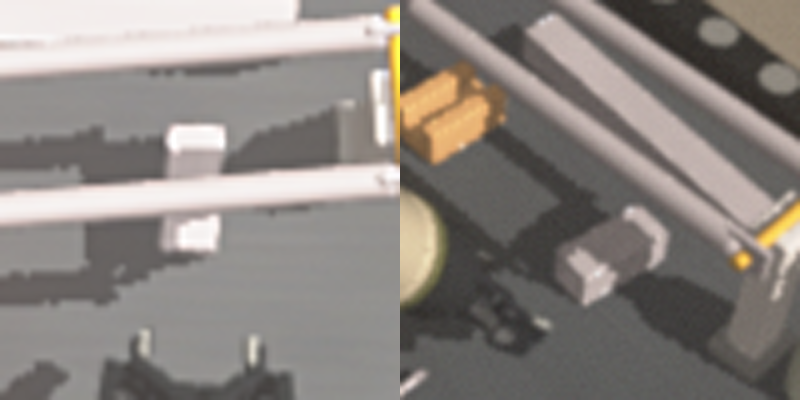

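The fingers straddle the offcut's axis: in the top crop they are at columns 145 and 253, and the tube spans 165–222. The tips sit at the projected TCP, which confirms the shorter tip offset. Next I advance low in two stages.

{"name": "arm_command", "arguments": {
  "slide": [
    [0.05,0.01,-0.05],
    [0.1,0.02,-0.1],
    [0.15,0.02,-0.15],
    [0.2,0.03,-0.18],
    [0.25,0.03,-0.18],
    [0.25,0.03,-0.18]
  ],
  "rot": [
    [0,0,0],
    [0,0,0],
    [0,0,0],
    [0,0,0],
    [0,0,0],
    [0,0,0]
  ],
  "jaw": [-0.6,-0.6,-0.6,-0.6,-0.6,-0.6]
}}

```text
t: 14.5
tcp_pos: [0.5973, -0.0647, 0.0187]
tool_rot: [-178.9, 37.2, 177.4]
force: [0.2, -0.5, 0.3]
finger_gap: 0.0684
grip_force: 0.0
```

Run:
```python
from h import *
s=env.observe();print(s["tcp_pos"],s["tool_rot"],s["q"],s["force"])
```

```text
[ 0.59731819 -0.06472429  0.01868615] [-178.85974761   37.19836716  177.43241122] [ 17.02737014  14.21621878 -17.34646037 130.4077625  102.58323357
   6.07200676 -12.00706847] [ 0.15481609 -0.4799392   0.30737494]
```

{"name": "arm_command", "arguments": {
  "slide": [
    [0.07,0,-0.01],
    [0.14,0,-0.01],
    [0.21,-0.01,-0.01],
    [0.28,-0.01,-0.01],
    [0.34,-0.01,-0.01],
    [0.34,-0.01,-0.01]
  ],
  "rot": [
    [0,0,0],
    [0,0,0],
    [0,0,0],
    [0,0,0],
    [0,0,0],
    [0,0,0]
  ],
  "jaw": [-0.6,-0.6,-0.6,-0.6,-0.6,-0.6]
}}

```text
t: 15.1
tcp_pos: [0.6486, -0.0655, 0.017]
tool_rot: [-178.9, 37.2, 177.5]
force: [-0.5, 0.2, -0.4]
finger_gap: 0.0683
grip_force: 0.0
```

{"name": "arm_command", "arguments": {
  "slide": [
    [0,0,0],
    [0,0,0],
    [0,0,0],
    [0,0,0],
    [0,0,0],
    [0,0,0],
    [0,0,0]
  ],
  "rot": [
    [0,0,0],
    [0,0,0],
    [0,0,0],
    [0,0,0],
    [0,0,0],
    [0,0,0],
    [0,0,0]
  ],
  "jaw": [-0.4,-0.2,0,0.2,0.4,0.4,0.4]
}}

```text
t: 15.8
tcp_pos: [0.6472, -0.0653, 0.0167]
tool_rot: [-178.9, 37.2, 177.5]
force: [-4.7, 1.9, 6.3]
finger_gap: 0.0381
grip_force: 80.7
```

Gripped at a 38 mm gap. I'll raise it a little and back out.

{"name": "arm_command", "arguments": {
  "slide": [
    [0,0,0.04],
    [-0.04,0,0.08],
    [-0.1,0,0.12],
    [-0.16,0,0.16],
    [-0.22,0,0.2],
    [-0.28,0,0.23],
    [-0.34,0,0.26],
    [-0.4,0,0.29],
    [-0.4,0,0.29]
  ],
  "rot": [
    [0,0,0],
    [0,0,0],
    [0,0,0],
    [0,0,0],
    [0,0,0],
    [0,0,0],
    [0,0,0],
    [0,0,0],
    [0,0,0]
  ],
  "jaw": [0.6,0.6,0.6,0.6,0.6,0.6,0.6,0.6,0.6]
}}

```text
t: 16.7
tcp_pos: [0.5861, -0.0661, 0.0597]
tool_rot: [-178.9, 37.1, 177.5]
force: [-0.2, 0.2, -2.1]
finger_gap: 0.0388
grip_force: 80.3
```

Run:
```python
from h import *
s=env.observe();print(s["tcp_pos"],s["tool_rot"],s["q"],s["force"])
```

```text
[ 0.58609114 -0.0661474   0.05970518] [-178.85982554   37.08933133  177.45324068] [ 27.93173223   8.44835956 -27.98862846 130.45755116  49.65747846
   7.49645868  41.10434376] [-0.20243005  0.17987137 -2.08211301]
```

{"name": "arm_command", "arguments": {
  "slide": [
    [-0.06,0,0.02],
    [-0.12,0,0.04],
    [-0.18,0,0.07],
    [-0.24,0,0.1],
    [-0.3,0,0.13],
    [-0.36,0,0.16],
    [-0.36,0,0.16]
  ],
  "rot": [
    [0,0,0],
    [0,0,0],
    [0,0,0],
    [0,0,0],
    [0,0,0],
    [0,0,0],
    [0,0,0]
  ],
  "jaw": [0.6,0.6,0.6,0.6,0.6,0.6,0.6]
}}

```text
t: 17.4
tcp_pos: [0.5326, -0.066, 0.0838]
tool_rot: [-178.9, 37.1, 177.4]
force: [1.4, -0.3, -0.9]
finger_gap: 0.0387
grip_force: 80.4
```

Run:
```python
from h import *
s=env.observe();print(s["tcp_pos"],s["tool_rot"],s["q"],s["force"])
```

```text
[ 0.53263615 -0.06601117  0.08383933] [-178.91978665   37.11135165  177.37859561] [ 47.65970123  -1.33234835 -45.47189355 135.7687042    4.12103754
   8.09174607  85.00716615] [ 1.37071664 -0.29964649 -0.87828768]
```

{"name": "arm_command", "arguments": {
  "slide": [
    [0,0,0.1],
    [0,0,0.2],
    [0,0,0.35],
    [0,0,0.5],
    [0,0,0.65],
    [0,0,0.8],
    [0,0,1],
    [0,0,1]
  ],
  "rot": [
    [0,0,0],
    [0,0.05,0],
    [0,0.1,0],
    [0,0.15,0],
    [0,0.2,0],
    [0,0.26,0],
    [0,0.32,0],
    [0,0.32,0]
  ],
  "jaw": [0.6,0.6,0.6,0.6,0.6,0.6,0.6,0.6]
}}

```text
t: 18.2
tcp_pos: [0.5369, -0.0688, 0.2364]
tool_rot: [-177.0, 0.5, 177.6]
force: [0.4, 0.6, -1.7]
finger_gap: 0.0388
grip_force: 80.5
```

Run:
```python
from h import *
s=env.observe();print(s["tcp_pos"],s["tool_rot"],s["q"],s["force"])
```

```text
[ 0.53690587 -0.06878324  0.23637563] [-177.04460785    0.52721474  177.59010389] [ 41.90707414  12.50972965 -46.98994244  94.30775507  12.42359366
  77.20576682  80.42041506] [ 0.36829613  0.64785587 -1.70049612]
```

{"name": "arm_command", "arguments": {
  "slide": [
    [-0.04,-0.15,0],
    [-0.08,-0.3,0],
    [-0.12,-0.45,0],
    [-0.16,-0.6,0],
    [-0.2,-0.75,0],
    [-0.24,-0.9,0],
    [-0.24,-0.9,0]
  ],
  "rot": [
    [0,0,-0.06],
    [0,0,-0.12],
    [0,0,-0.18],
    [0,0,-0.24],
    [0,0,-0.29],
    [0,0,-0.34],
    [0,0,-0.34]
  ],
  "jaw": [0.6,0.6,0.6,0.6,0.6,0.6,0.6]
}}

```text
t: 18.9
tcp_pos: [0.4957, -0.2068, 0.2324]
tool_rot: [-177.0, 0.7, 138.3]
force: [1.5, -0.2, -2.4]
finger_gap: 0.0383
grip_force: 80.7
```

{"name": "arm_command", "arguments": {
  "slide": [
    [-0.04,-0.15,0],
    [-0.08,-0.3,0],
    [-0.12,-0.45,0],
    [-0.16,-0.6,0],
    [-0.2,-0.75,0],
    [-0.24,-0.9,0],
    [-0.24,-0.9,0]
  ],
  "rot": [
    [0,0,-0.06],
    [0,0,-0.12],
    [0,0,-0.18],
    [0,0,-0.24],
    [0,0,-0.29],
    [0,0,-0.34],
    [0,0,-0.34]
  ],
  "jaw": [0.6,0.6,0.6,0.6,0.6,0.6,0.6]
}}

```text
t: 19.6
tcp_pos: [0.459, -0.3407, 0.2324]
tool_rot: [-177.2, 0.8, 99.4]
force: [-0.4, 0.3, -1.8]
finger_gap: 0.0383
grip_force: 80.6
```

{"name": "arm_command", "arguments": {
  "slide": [
    [0.05,0,-0.2],
    [0.05,0,-0.4],
    [0.05,0,-0.6],
    [0.05,0,-0.8],
    [0.05,0,-0.9],
    [0.05,0,-1],
    [0.05,0,-1],
    [0.05,0,-1],
    [0.05,0,-1],
    [0.05,0,-1],
    [0.05,0,-1],
    [0.05,0,-0.8],
    [0.05,0,-0.5],
    [0.05,0,-0.2],
    [0.05,0,0.1],
    [0.05,0,0.3],
    [0.05,0,0.3]
  ],
  "rot": [
    [0,0,0],
    [0,0,0],
    [0,0,0],
    [0,0,0],
    [0,0,0],
    [0,0,0],
    [0,0,0],
    [0,0,0],
    [0,0,0],
    [0,0,0],
    [0,0,0],
    [0,0,0],
    [0,0,0],
    [0,0,0],
    [0,0,0],
    [0,0,0],
    [0,0,0]
  ],
  "jaw": [0.6,0.6,0.6,0.6,0.6,0.6,0.6,-0.4,-0.4,-0.4,-0.4,-0.4,-0.4,-0.4,-0.4,-0.4,-0.4]
}}

```text
t: 21.3
tcp_pos: [0.4704, -0.3362, 0.2842]
tool_rot: [-177.7, 0.8, 100.1]
force: [-0.3, 0.6, -0.3]
finger_gap: 0.0599
grip_force: 0.0
```

{"name": "arm_command", "arguments": {
  "slide": [
    [0,0.2,0],
    [0,0.4,0],
    [0,0.6,0],
    [0,0.8,0],
    [0,1,0],
    [0,1,0]
  ],
  "rot": [
    [0,0,0],
    [0,0,0],
    [0,0,0],
    [0,0,0],
    [0,0,0],
    [0,0,0]
  ],
  "jaw": [-0.4,-0.4,-0.4,-0.4,-0.4,-0.4]
}}

```text
t: 21.9
tcp_pos: [0.4692, -0.181, 0.2789]
tool_rot: [-177.4, 0.5, 100.4]
force: [0.3, 0.4, 1.2]
finger_gap: 0.0599
grip_force: 0.0
```

Run:
```python
from h import *
a=env.grab_frame("top")[:,:,::-1][110:290,210:410];b=env.grab_frame("side")[180:380,220:420,::-1]
cv2.imwrite("pics/b2.png",np.hstack([cv2.resize(a,(400,360),interpolation=2),cv2.resize(b,(400,360),interpolation=2)]))
```

```text
(no output)
```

View pics/b2.png

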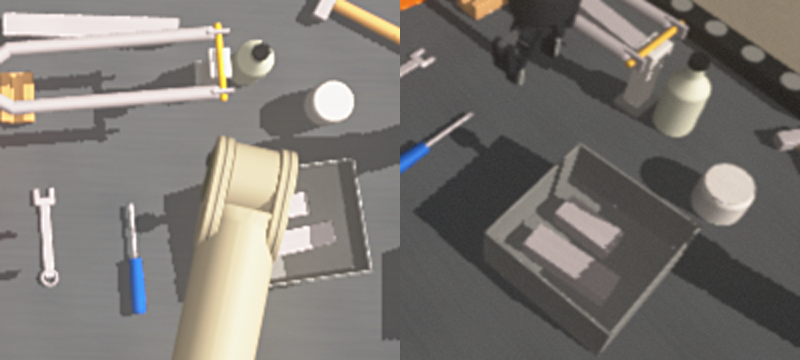

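Both offcuts lie flat side by side in the bin (side view about (590,225) and (570,262)). The gripper is clear and everything else is where it was.

```bash
python3 -c "
from rig import env
print(env.close_job())"
```

```text
the job is handed in; nothing more can be done
None
```

Both offcuts are at rest in the scrap bin and the job is handed in at about 22 s; the last pictures show the fork, its jig and the other things in view undisturbed, and the hand-in gave no verdict.

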